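Hydraulic test stand: open the guard flap and hold it at the mark

TASK

Take the orange guard flap of the hydraulic test stand by its bar and pull it gently all the way down onto its stops, never letting it drop; then push it back up until it lies in line with the yellow pointer at its side, and finish holding it there in the gripper, since it falls if let go. Do not move the yellow pointer or the loose things on the bench.

Things in the scene. Friction and masses are not known exactly. Their poses are not given: they have to be found in the camera images.
- stand: Grey test stand fixed to the bench; place and turn vary. Origin on the bench (z=0) under the middle of the flap's hinge line; x points from its front (robot side) back into the stand, y along the hinge line to the left, z up. Hinge line at x=0, z=90 mm. Plinth x -20 to 130, y -130 to 130, z 0 to 80 mm. Behind the flap: valve block and two gauges, up to 175 mm high at x 60 to 110.
- flap (a joint): Flap angle, rad. 0 = shut, leaning back 0.2 rad from upright (top towards the stand's +x), where it starts and stays by itself; grows as its top comes forward and down to the robot; 1.6 = fully down on its stops. Angle from upright = value - 0.2. Nearly free hinge (friction about 0.03 Nm), flap 0.64 to 1 kg, centre of mass about 75 mm from the hinge: past upright it falls open unless held.
- flap_bar (a point): Centre of the flap's dark round grip bar: 12 mm thick, 152 mm long, parallel to the hinge line and 160 mm from it, on two 10 mm posts 70 mm either side of the middle; it can turn between the fingers. Free gap of 39 mm from bar to panel edge. Orange panel: 216 mm wide, 6 mm thick, 6 to 115 mm from the hinge. Axes turn with the flap: y along the bar to the left, z from hinge to bar.
- flap_hinge (a point): Middle of the flap's hinge line, 90 mm above the bench. Axes turn with the flap: y along the hinge line, z from hinge to bar, x square to the panel.
- pointer (a joint): Angle in rad of the yellow pointer, same hinge line, same zero and direction as joint flap: the flap is in line with the pointer when both values are equal. It varies between starts (0.6 to 1.15) and is stiffly clamped (1.5 Nm): leave it alone.
- pointer_tip (a point): Middle of the round head (24 mm across) of the yellow pointer, 150 mm from the hinge line and 134 mm to the left (+y of the stand) of the flap's middle; an 8 mm wide yellow strip runs from the hinge line to it, inside of a round white scale plate (radius 85 mm). Axes turn with the pointer: z from the hinge line to the head.
- wrench: Loose steel wrench 160 mm long, flat on the bench in front of the stand. Origin at its underside. Leave alone.
- screwdriver: Loose red-handled screwdriver 190 mm long, lying on the bench to the right. Leave alone.
- pendant: Loose green control box 110 x 65 x 43 mm with a red button, on the bench left of the stand. Origin at the centre of its underside. Leave alone.
- coupling: Loose brass coupling, 38 mm across, 45 mm high, standing right of the stand. Origin at the centre of its underside. Leave alone.
- grease: Loose jar with blue cap, 66 mm across, 80 mm high, standing on the right of the bench. Origin at the centre of its underside. Leave alone.
- gauge: Loose spare pressure gauge, 64 mm across, 32 mm high, lying face up on the left of the bench. Origin at the centre of its underside. Leave alone.

How it is judged:
By the outcome, as a careful person would: the job done as asked, in the order asked, and still so for the second after the job is handed in, while the arm keeps its last pose, push and grip.
It also fails if it takes over 42 s, if anything falls off the work surface, if the arm or the gripper's body presses on something with over 40 N, if the wrist force passes 120 N, or if a joint passes its speed limit or range.

ROBOT

A 6-joint arm with a two-finger parallel gripper is mounted at the origin on the work surface. World frame = base frame: x ahead of the robot, y to its left, z up, the work surface at z = 0. Lengths are in mm, angles in rad, forces in N, time in s.
With the tool pointing down it reaches from about 275 to 1000 mm from the base axis. Payload 8.4 kg.
Tool frame: the origin (TCP) lies at the very end of the fingers, on their centre line; the grasp point (between the pads) lies 19 mm behind it; z points along the fingers, x is the direction in which the jaws open and shut, and the axes are right-handed (so a half turn about z gives the same grasp; the last joint's range is limited). The gripper opens to 85 mm and grips with 20 to 120 N. Pads are 22 mm wide; open, the fingers measure 114 mm over their backs; the gripper's body (76 mm by 85 mm) begins 54 mm behind the grasp point. The pads swing forward as they close: fully open they stand 13 mm farther back than shut.
Start: joints at [1.275, 0.353, 1.633, -0, 1.155, -0.002], TCP at [180.993, 598.222, 231.281] pointing down, gripper open.
Joint ranges: [-2.63, 2.63], [-0.92, 2.1], [0.06, 2.66], [-1.3, 4.44], [0, 2.69], [-3.02, 3.02]. Speed limits (rad/s): [2.22, 2.22, 2.79, 3.14, 3.14, 3.14].

INTERFACE

Orientations are given as [roll, pitch, yaw] about the fixed x, y, z axes, in that order (R = Rz(yaw) Ry(pitch) Rx(roll)).
In Python, from rig import r gives the robot as it stands. The module is installed in compiled form; this text tells all that it offers.
- The arm moves only by the tool apply_moves, never from a script. Its argument "targets" is a list that holds one entry, the list of rows, each a list of 7 numbers: the gripper's target within -1 to 1 (fully open at 1, half-way at 0, shut at -1), then the shift along the tool's x, y, z in cm, then the turn, a rotation vector about the tool's x, y, z in degrees. A call has 1 to 8 rows; each row is the pose to reach, as a shift and turn from the pose measured when the call began, along the tool's axes at that moment; what a row does not reach only later rows make up. A row lasts 1/10 s, in which the tool goes at most 50 mm and 8.59 degrees, less where a joint would pass 70% of its speed; a pose out of reach is approached as far as the arm can. A call with a gripper value outside its range is refused whole. The fingers move at their own pace and stop on an object; "newtons" is the grip in N (left out, the last holds). Time passes only in rows, so rows that repeat a pose let the fingers close. It gives the time, the measured TCP pose, the force and the opening at its end, in the units of the state.
- r.sense(): the state, without advancing time (a new reading comes with each control period).
- r.grab_frame(name): name is "scene" or "side" or "wrist"; returns a dict with "pixels" (480x640x3 uint8, red, green, blue), "fov_y" (degrees; the focal length in pixels is half the picture's height over the tangent of half this angle, whatever the lens; pixels are square), "cx", "cy" (the principal point, pixels), "R" (3x3) and "t" (3): a world point X has camera coordinates R X + t; the wrist camera has in their place "mount" (4x4, takes a point from camera to tool coordinates, whose origin is the TCP and whose axes are the tool frame's). Camera axes: x right, y down, z forward; pixel columns grow to the right and rows downward; lengths in mm; the calibration is good to about 2 mm. A picture is of the moment at which its call begins: read the wrist's pose just before it. There is no depth.
- r.sign_off(): hands the job in, once; it reports no verdict.
The state is a dict: "clock": time; "qpos": joint angles; "qvel": joint speeds; "joint_efforts": joint torques, N m; "eef_pos": TCP position; "tcp_rot": TCP orientation; "contact_force": force on the tool from outside, world axes, zero at the start; "wrist_torque": the same for the moment, N m; "opening": opening from 0.0 (shut) to 1.0 (fully open).
Only numpy, scipy, OpenCV 4.12 (cv2) and the standard library are available. Lean on these libraries where they do the work, as an engineer would, in place of code of your own. Each camera call takes 0.05 s, during which the arm holds its last target. There are 200 camera calls.

## Working session

There is one attempt and no reset: what is moved stays moved. The work goes in short steps, Python scripts to look and compute and a tool call to move; the robot and the scene stay as the last step left them, time stands still between calls to the robot, and variables do not carry over. Pictures are saved under pics/ and viewed, about 8 in all and at most 12, crops included, and the job is handed in when it is done.

Besides the shell and the picture viewer there is one more tool, called by a JSON object that holds its "name" and its "arguments", one argument or row to a line. apply_moves: Moves the arm, as the interface text tells. Its arguments: {"type":"object","properties":{"targets":{"type":"array"},"newtons":{"type":"number"}},"required":["targets"]}

```bash
mkdir -p pics; cat > h.py <<'E'
import numpy as np, cv2
from rig import r
def save(n,f): cv2.imwrite(f'pics/{f}.png',n['pixels'][:,:,::-1])
E
python3 - <<'E'
from h import *
import pickle
s=r.sense();print({k:np.round(v,3) for k,v in s.items()})
d={}
for n in('scene','side'):
    f=r.grab_frame(n);save(f,n+'0');d[n]=f
    print(n,{k:np.round(v,3) for k,v in f.items() if k!='pixels'})
pickle.dump(d,open('f0.pkl','wb'))
E
```

```text
{'clock': np.float64(0.0), 'qpos': array([ 1.275,  0.354,  1.634,  0.   ,  1.155, -0.002]), 'qvel': array([-0.001,  0.001,  0.   ,  0.001,  0.   , -0.002]), 'joint_efforts': array([ 1.0000e-03, -6.0526e+01, -3.4207e+01,  0.0000e+00,  9.0000e-03,
       -0.0000e+00]), 'eef_pos': array([180.861, 597.784, 230.59 ]), 'tcp_rot': array([-3.142e+00,  1.000e-03,  1.277e+00]), 'contact_force': array([-0.314, -0.243,  0.005]), 'wrist_torque': array([-0.003, -0.008, -0.008]), 'opening': np.float64(1.003)}
scene {'fov_y': np.float64(54.718), 'cx': np.float64(323.693), 'cy': np.float64(242.033), 'R': array([[-0.685,  0.728,  0.002],
       [ 0.481,  0.455, -0.75 ],
       [-0.547, -0.513, -0.662]]), 't': array([ 383.683, -135.097, 1629.784])}
side {'fov_y': np.float64(46.243), 'cx': np.float64(322.393), 'cy': np.float64(241.18), 'R': array([[ 0.934, -0.357,  0.   ],
       [-0.218, -0.571, -0.791],
       [ 0.283,  0.739, -0.611]]), 't': array([-503.325,  282.489, 1559.547])}
```

View pics/scene0.png

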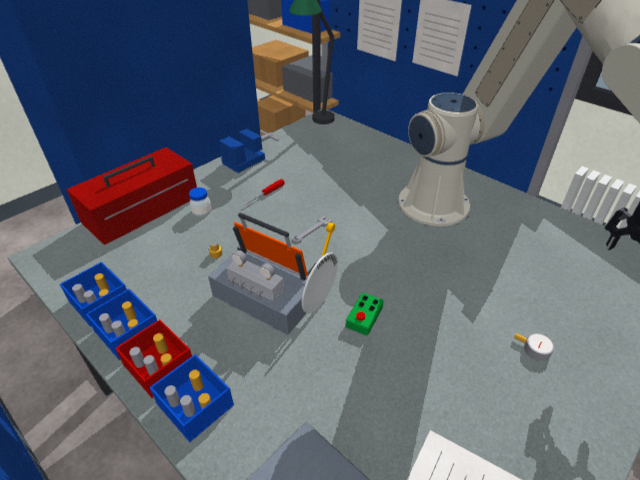

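View pics/side0.png

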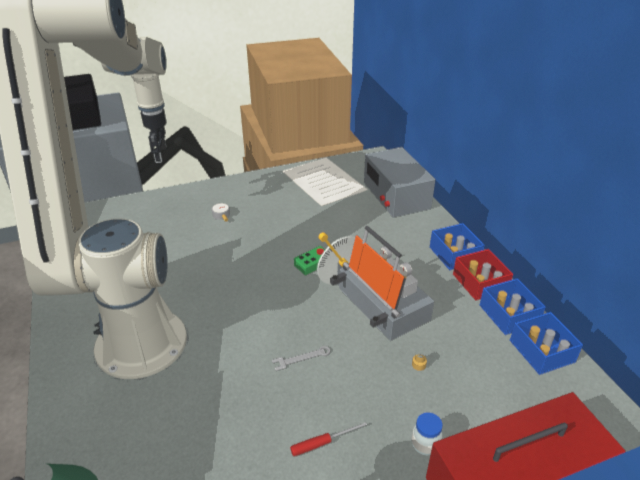

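The scene view shows the stand at about (275,265), with the bar from (240,216) to (288,235) and the pointer head at (331,227). The side view shows the bar from (366,231) to (400,257) and the pointer head at (323,237). I'll zoom both for accurate pixels.

```bash
python3 - <<'E'
import pickle,cv2,numpy as np
d=pickle.load(open('f0.pkl','rb'))
a=d['scene']['pixels'][200:340,200:350,::-1];b=d['side']['pixels'][215:345,305:445,::-1]
a=cv2.resize(a[:130],None,fx=4,fy=4,interpolation=cv2.INTER_CUBIC)[:, :]
b=cv2.resize(b,None,fx=4,fy=4,interpolation=cv2.INTER_CUBIC)
cv2.imwrite('pics/za.png',a);cv2.imwrite('pics/zb.png',b)
E
```

```text
(no output)
```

View pics/za.png

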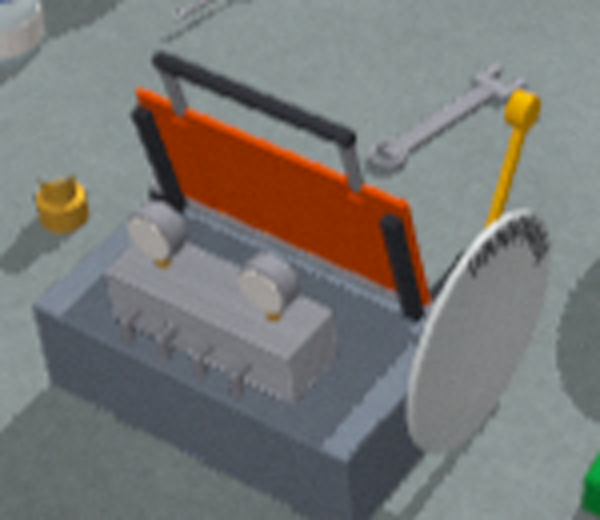

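View pics/zb.png

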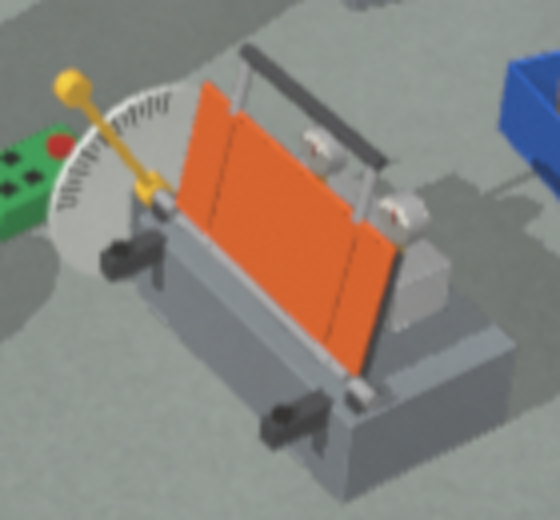

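Zoomed scene: bar ends (158,61) and (350,138), pointer head (522,109), back plinth corners (36,307) and (347,458). Zoomed side: bar ends (247,50) and (380,163), head (72,88), panel top corners (205,85) and (398,250). Next step is a joint fit of the stand pose and pointer.

```bash
cat >> h.py <<'E'
from scipy.optimize import least_squares
from scipy.spatial.transform import Rotation as Ro
def stand(p,L):   # p=(x,y,psi); local stand point -> world
    return Ro.from_euler('z',p[2]).apply(L)+[p[0],p[1],0]
def flap(q,y,l,off=0): # point on flap
    a=q-0.2; return np.array([-np.sin(a)*l+off*np.cos(a),y,90+np.cos(a)*l+off*np.sin(a)])
def proj(f,X):
    c=f['R']@X+f['t']; F=240/np.tan(np.radians(f['fov_y']/2)); return np.array([f['cx']+F*c[0]/c[2],f['cy']+F*c[1]/c[2]])
E
cat > fit.py <<'E'
from h import *
import pickle
d=pickle.load(open('f0.pkl','rb'))
O={'scene':(200,200),'side':(305,215)}
# cam, zoom px, fn(pointer)->local
M=[('scene',158,61,'br',lambda q:flap(0,-75,160)),('scene',350,138,'bl',lambda q:flap(0,75,160)),('scene',522,109,'ptr',lambda q:flap(q,134,150)),
('scene',36,307,'pbr',lambda q:np.array([130,-130,80])),('scene',347,458,'pbl',lambda q:np.array([130,130,80])),
('scene',139,93,'fr',lambda q:flap(0,-108,115)),('scene',408,206,'fl',lambda q:flap(0,108,115)),
('side',247,50,'bl',lambda q:flap(0,75,160)),('side',380,163,'br',lambda q:flap(0,-75,160)),('side',72,88,'ptr',lambda q:flap(q,134,150)),
('side',205,85,'fl',lambda q:flap(0,108,115)),('side',398,250,'fr',lambda q:flap(0,-108,115)),
('side',514,345,'pbr',lambda q:np.array([130,-130,80])),('side',344,500,'pfr0',lambda q:np.array([-20,-130,0]))]
def res(p): return np.array([proj(d[c],stand(p,g(p[3])))-((np.array([u,v])+.5)/4-.5+O[c]) for c,u,v,n,g in M])
best=min((least_squares(lambda p:res(p).ravel(),[600,100,a,.9],x_scale=[100,100,1,1],loss='soft_l1') for a in(-1,0,1)),key=lambda s:s.cost)
p=best.x;print(np.round(p,4),best.cost)
for m,e in zip(M,res(p)):print(m[0],m[3],e.round(2))
print('bar',stand(p,flap(0,0,160)),'down',stand(p,flap(1.6,0,160)))
np.save('p.npy',p)
E
python3 fit.py
```

```text
[ 6.410564e+02 -1.101973e+02  2.106000e-01  7.104000e-01] 5.665804259315262
scene br [-0.23 -0.24]
scene bl [0.4  0.41]
scene ptr [0.32 0.35]
scene pbr [-1.55 -0.23]
scene pbl [0.29 1.12]
scene fr [-1.14 -0.89]
scene fl [-0.13 -0.5 ]
side bl [-0.79  0.24]
side br [0.05 0.44]
side ptr [-0.05 -0.22]
side fl [-0.35 -0.84]
side fr [-0.53 -0.42]
side pbr [ 1.21 -0.68]
side pfr0 [-0.39  1.83]
bar [ 672.1412052  -103.55267667  246.81065245] down [ 486.8676736  -143.15633826  117.19474286]
```

```bash
cat >> h.py <<'E'
p=np.load('p.npy')
def pose(G,alpha,back=0):  # G grasp point in stand local, tilt alpha; back = retreat along tool z -> TCP pos, Rot
    R=Ro.from_euler('z',p[2])*Ro.from_euler('x',np.pi)*Ro.from_euler('y',alpha)
    return stand(p,G)+R.apply([0,0,19-back]),R
def rows(tg):
    s=r.sense();R0=Ro.from_euler('xyz',s['tcp_rot']);t0=np.array(s['eef_pos'])
    print('t',round(float(s['clock']),2),'tcp',t0.round(1),s['tcp_rot'].round(3),'F',s['contact_force'].round(1),'op',round(float(s['opening']),3),'q',s['qpos'].round(2))
    for t,R in tg: print((R0.inv().apply(t-t0)/10).round(2).tolist(),(R0.inv()*R).as_rotvec(degrees=True).round(1).tolist())
E
python3 -c "
from h import *
rows([pose(flap(0,0,160),0.0,100)])"
```

```text
t 0.1 tcp [180.9 597.8 230.6] [3.142e+00 1.000e-03 1.277e+00] F [-0.5  1.   0.4] op 0.996 q [ 1.27  0.35  1.63 -0.    1.16 -0.  ]
[-52.92, 67.33, -9.65] [0.0, 0.1, 61.1]
```

{"name": "apply_moves", "arguments": {
  "targets": [
    [[1,-10,10,-9.65,0,0,15],[1,-52.9,67.3,-9.65,0,0,61],[1,-52.9,67.3,-9.65,0,0,61],[1,-52.9,67.3,-9.65,0,0,61],[1,-52.9,67.3,-9.65,0,0,61],[1,-52.9,67.3,-9.65,0,0,61],[1,-52.9,67.3,-9.65,0,0,61],[1,-52.9,67.3,-9.65,0,0,61]]
  ],
  "newtons": 40
}}

```text
clock: 0.9
eef_pos: [402.8, 275.3, 288.7]
tcp_rot: [3.141, 0.001, 0.207]
contact_force: [0.2, 0.2, 0.8]
opening: 1.004
```

```bash
python3 -c "
from h import *
rows([pose(flap(0,0,160),0.0,100)])"
```

```text
t 0.9 tcp [402.8 275.3 288.7] [3.141e+00 1.000e-03 2.070e-01] F [0.2 0.2 0.8] op 1.004 q [ 0.6   0.08  1.85 -0.    1.21  0.39]
[18.57, 42.62, -3.87] [0.1, 0.0, -0.2]
```

{"name": "apply_moves", "arguments": {
  "targets": [
    [[1,0,3,-3.9,0,0,0],[1,18.6,42.6,-3.9,0,0,0],[1,18.6,42.6,-3.9,0,0,0],[1,18.6,42.6,-3.9,0,0,0],[1,18.6,42.6,-3.9,0,0,0],[1,18.6,42.6,-3.9,0,0,0],[1,18.6,42.6,-3.9,0,0,0],[1,18.6,42.6,-3.9,0,0,0]]
  ]
}}

```text
clock: 1.7
eef_pos: [620.3, -35.1, 327.6]
tcp_rot: [3.141, 0.001, 0.207]
contact_force: [0.8, 1.0, 0.3]
opening: 1.002
```

```bash
python3 -c "
from h import *
rows([pose(flap(0,0,160),0.0,100)])"
```

```text
t 1.7 tcp [620.3 -35.1 327.6] [3.141e+00 1.000e-03 2.070e-01] F [0.8 1.  0.3] op 1.002 q [-0.06  0.27  1.53 -0.    1.34 -0.27]
[3.66, 7.76, -0.02] [0.0, 0.1, -0.2]
```

{"name": "apply_moves", "arguments": {
  "targets": [
    [[1,3.7,7.8,0,0,0,0],[1,3.7,7.8,0,0,0,0],[1,3.7,7.8,0,0,0,0],[1,3.7,7.8,0,0,0,0],[1,3.7,7.8,0,0,0,0]]
  ]
}}

```text
clock: 2.2
eef_pos: [672.0, -103.1, 327.3]
tcp_rot: [3.141, 0.002, 0.207]
contact_force: [-1.3, 0.2, 0.0]
opening: 0.999
```

```bash
cat >> h.py <<'E'
def wrist():
    s=r.sense();f=r.grab_frame('wrist');m=np.array(f['mount'])
    R0=Ro.from_euler('xyz',s['tcp_rot']).as_matrix()
    Rwc=R0@m[:3,:3];twc=R0@m[:3,3]+s['eef_pos']
    f['R']=Rwc.T;f['t']=-Rwc.T@twc
    return f
def overlay(f,name,q=0):
    im=f['pixels'][:,:,::-1].copy()
    def L(a,b,c=(255,0,255)):
        cv2.line(im,*[tuple(int(round(v)) for v in proj(f,stand(p,x))) for x in(a,b)],c,1)
    L(flap(q,-75,160),flap(q,75,160)); L(flap(q,-108,115),flap(q,108,115)); L(flap(p[3],134,0),flap(p[3],134,150),(255,255,0))
    cv2.imwrite(f'pics/{name}.png',im)
E
python3 -c "
from h import *
import pickle
rows([pose(flap(0,0,160),0.0,100),pose(flap(0,0,160),0,0)])
f=wrist();pickle.dump(f,open('w1.pkl','wb'));overlay(f,'w1');print(f['mount'],f['fov_y'])
print(proj(f,stand(p,flap(0,0,160))),proj(f,stand(p,flap(0,75,160))),proj(f,stand(p,flap(p[3],134,150))))"
```

```text
t 2.2 tcp [ 672.  -103.1  327.3] [3.141e+00 2.000e-03 2.070e-01] F [-1.3  0.2  0. ] op 0.999 q [-0.15  0.37  1.39 -0.    1.38 -0.36]
[0.01, 0.04, -0.05] [0.0, 0.1, -0.2]
[0.03, 0.04, 9.95] [0.0, 0.1, -0.2]
[[ 9.99997161e-01 -1.82380371e-03  1.53346486e-03 -1.00148799e-01]
 [ 1.26391139e-03  9.51549199e-01  3.07493943e-01 -7.83428337e+01]
 [-2.01997585e-03 -3.07491131e-01  9.51548803e-01 -1.42738567e+02]
 [ 0.00000000e+00  0.00000000e+00  0.00000000e+00  1.00000000e+00]] 66.30106545833846
[322.46402512 246.60340211] [321.87197023 124.86275492] [146.10814786  22.02175158]
```

View pics/w1.png

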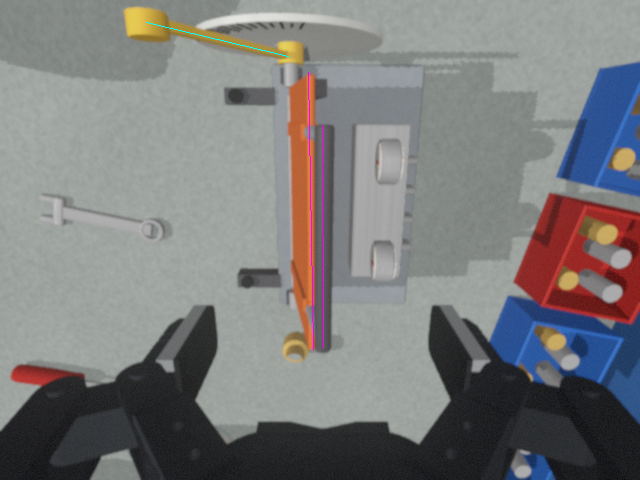

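The wrist picture shows the bar at columns 316–331 and the modelled overlay lying on it. The modelled pointer (end 146,22) lies on the real head (147,24). The fit is good, so I'll descend and grip.

{"name": "apply_moves", "arguments": {
  "targets": [
    [[1,0,0,3,0,0,0],[1,0,0,6,0,0,0],[1,0,0,9,0,0,0],[1,0,0,9.9,0,0,0],[1,0,0,9.9,0,0,0],[0,0,0,9.9,0,0,0],[-0.4,0,0,9.9,0,0,0]]
  ],
  "newtons": 40
}}

```text
clock: 2.95
eef_pos: [672.9, -102.9, 230.7]
tcp_rot: [3.14, -0.001, 0.208]
contact_force: [-0.1, 0.5, -0.2]
opening: 0.692
```

{"name": "apply_moves", "arguments": {
  "targets": [
    [[-1,0,0,0,0,0,0],[-1,0,0,0,0,0,0],[-1,0,0,0,0,0,0],[-1,0,0,0,0,0,0],[-1,0,0,0,0,0,0],[-1,0,0,0,0,0,0]]
  ]
}}

```text
clock: 3.55
eef_pos: [672.3, -103.1, 231.4]
tcp_rot: [3.14, -0.0, 0.208]
contact_force: [-5.1, -1.1, 4.9]
opening: 0.123
```

```bash
cat >> h.py <<'E'
def tilt(q): return 0.7*q/1.6
def arc(qs,l=160): rows([pose(flap(q,0,l),tilt(q)) for q in qs])
def where():  # flap angle and radius from grasp point
    s=r.sense();G=Ro.from_euler('xyz',s['tcp_rot']).apply([0,0,-19])+s['eef_pos']
    g=Ro.from_euler('z',-p[2]).apply(G-[p[0],p[1],0]);print('grasp local',g.round(1),'q',round(float(np.arctan2(-g[0],g[2]-90)+.2),3),'rad',round(float(np.hypot(g[0],g[2]-90)),1))
E
python3 -c "
from h import *
where();arc(np.arange(1,9)*.05)"
```

```text
grasp local [ 32.    0.4 250.4] q 0.003 rad 163.6
t 3.55 tcp [ 672.3 -103.1  231.4] [ 3.14  -0.     0.208] F [-5.1 -1.1  4.9] op 0.123 q [-0.15  0.44  1.51 -0.    1.2  -0.36]
[-0.77, 0.04, 0.22] [0.1, 1.2, -0.2]
[-1.53, 0.04, 0.12] [0.1, 2.5, -0.2]
[-2.28, 0.04, 0.06] [0.1, 3.7, -0.2]
[-3.04, 0.04, 0.04] [0.1, 5.0, -0.2]
[-3.8, 0.05, 0.05] [0.1, 6.2, -0.2]
[-4.55, 0.05, 0.11] [0.1, 7.5, -0.2]
[-5.31, 0.05, 0.2] [0.1, 8.7, -0.2]
[-6.05, 0.05, 0.33] [0.1, 10.0, -0.2]
```

```bash
cat >> h.py <<'E'
def arc(qs,b=3): rows([pose(flap(q,0,160),tilt(q),b) for q in qs])
E
python3 -c "
from h import *
arc(np.arange(1,9)*.04)"
```

```text
t 3.55 tcp [ 672.3 -103.1  231.4] [ 3.14  -0.     0.208] F [-5.1 -1.1  4.9] op 0.123 q [-0.15  0.44  1.51 -0.    1.2  -0.36]
[-0.63, 0.04, -0.05] [0.1, 1.0, -0.2]
[-1.23, 0.04, -0.14] [0.1, 2.0, -0.2]
[-1.84, 0.04, -0.21] [0.1, 3.0, -0.2]
[-2.45, 0.04, -0.25] [0.1, 4.0, -0.2]
[-3.07, 0.04, -0.26] [0.1, 5.0, -0.2]
[-3.68, 0.05, -0.25] [0.1, 6.0, -0.2]
[-4.29, 0.05, -0.22] [0.1, 7.0, -0.2]
[-4.9, 0.05, -0.16] [0.1, 8.0, -0.2]
```

{"name": "apply_moves", "arguments": {
  "targets": [
    [[-1,-0.63,0.04,-0.05,0.1,1.0,-0.2],[-1,-1.23,0.04,-0.14,0.1,2,-0.2],[-1,-1.84,0.04,-0.21,0.1,3,-0.2],[-1,-2.45,0.04,-0.25,0.1,4,-0.2],[-1,-3.07,0.04,-0.26,0.1,5,-0.2],[-1,-3.68,0.05,-0.25,0.1,6,-0.2],[-1,-4.29,0.05,-0.22,0.1,7,-0.2],[-1,-4.9,0.05,-0.16,0.1,8,-0.2]]
  ]
}}

```text
clock: 4.35
eef_pos: [624.1, -113.2, 233.8]
tcp_rot: [-3.141, -0.143, 0.211]
contact_force: [-0.5, 4.7, 5.6]
opening: 0.119
```

```bash
python3 -c "
from h import *
where();arc(.32+np.arange(1,9)*.04)"
```

```text
grasp local [-20.    0.6 252.6] q 0.322 rad 163.8
t 4.35 tcp [ 624.1 -113.2  233.8] [-3.141 -0.143  0.211] F [-0.5  4.7  5.6] op 0.119 q [-0.21  0.3   1.71  0.07  1.   -0.46]
[-0.59, 0.06, 0.08] [-0.0, 0.8, 0.0]
[-1.2, 0.06, 0.1] [-0.0, 1.8, 0.0]
[-1.81, 0.06, 0.15] [-0.0, 2.8, 0.0]
[-2.42, 0.06, 0.22] [-0.0, 3.8, 0.0]
[-3.02, 0.06, 0.32] [-0.0, 4.8, 0.0]
[-3.62, 0.06, 0.44] [-0.0, 5.9, 0.0]
[-4.22, 0.06, 0.59] [-0.0, 6.9, 0.0]
[-4.8, 0.06, 0.76] [-0.0, 7.9, 0.0]
```

{"name": "apply_moves", "arguments": {
  "targets": [
    [[-1,-0.59,0.05,0.06,0,0.8,0],[-1,-1.2,0.05,0.1,0,1.8,0],[-1,-1.81,0.05,0.15,0,2.8,0],[-1,-2.42,0.05,0.22,0,3.8,0],[-1,-3.02,0.05,0.32,0,4.8,0],[-1,-3.62,0.05,0.44,0,5.9,0],[-1,-4.22,0.05,0.59,0,6.9,0],[-1,-4.8,0.05,0.76,0,7.9,0]]
  ]
}}

```text
clock: 5.15
eef_pos: [577.0, -122.8, 218.9]
tcp_rot: [-3.14, -0.281, 0.21]
contact_force: [0.3, 6.9, -0.5]
opening: 0.12
```

```bash
python3 -c "
from h import *
where();arc(.64+np.arange(1,9)*.04)"
```

```text
grasp local [-70.5   1.  237.1] q 0.647 rad 163.2
t 5.15 tcp [ 577.  -122.8  218.9] [-3.14  -0.281  0.21 ] F [ 0.3  6.9 -0.5] op 0.12 q [-0.29  0.2   1.91  0.19  0.8  -0.62]
[-0.44, 0.1, 0.11] [-0.1, 1.0, -0.0]
[-1.04, 0.1, 0.25] [-0.1, 2.0, -0.0]
[-1.63, 0.1, 0.41] [-0.1, 3.0, -0.0]
[-2.21, 0.11, 0.6] [-0.1, 4.0, -0.0]
[-2.79, 0.11, 0.81] [-0.1, 5.0, -0.0]
[-3.36, 0.11, 1.04] [-0.1, 6.0, -0.0]
[-3.91, 0.11, 1.3] [-0.1, 7.0, -0.0]
[-4.46, 0.11, 1.58] [-0.1, 8.0, -0.0]
```

```bash
cat >> h.py <<'E'
def tilt(q): return min(.4375*q,.28+.12*(q-.64))
E
python3 -c "
from h import *
where();arc(.64+np.arange(1,9)*.04)"
```

```text
grasp local [-70.5   1.  237.1] q 0.647 rad 163.2
t 5.15 tcp [ 577.  -122.8  218.9] [-3.14  -0.281  0.21 ] F [ 0.3  6.9 -0.5] op 0.12 q [-0.29  0.2   1.91  0.19  0.8  -0.62]
[-0.46, 0.1, 0.11] [-0.1, 0.2, -0.0]
[-1.08, 0.1, 0.25] [-0.1, 0.5, -0.0]
[-1.69, 0.1, 0.41] [-0.1, 0.8, -0.0]
[-2.29, 0.11, 0.6] [-0.1, 1.1, -0.0]
[-2.89, 0.11, 0.81] [-0.1, 1.3, -0.0]
[-3.48, 0.11, 1.05] [-0.1, 1.6, -0.0]
[-4.05, 0.11, 1.31] [-0.1, 1.9, -0.0]
[-4.62, 0.11, 1.59] [-0.1, 2.2, -0.0]
```

{"name": "apply_moves", "arguments": {
  "targets": [
    [[-1,-0.5,0,0.11,0,0.2,0],[-1,-1.08,0,0.25,0,0.5,0],[-1,-1.69,0,0.41,0,0.8,0],[-1,-2.29,0,0.6,0,1.1,0],[-1,-2.89,0,0.81,0,1.3,0],[-1,-3.48,0,1.05,0,1.6,0],[-1,-4.05,0,1.31,0,1.9,0],[-1,-4.62,0,1.59,0,2.2,0]]
  ]
}}

```text
clock: 5.95
eef_pos: [537.3, -131.1, 190.3]
tcp_rot: [-3.139, -0.319, 0.21]
contact_force: [-13.2, 0.7, 9.7]
opening: 0.12
```

```bash
python3 -c "
from h import *
where();arc(.96+np.arange(1,9)*.04)"
```

```text
grasp local [-111.8    1.2  208.3] q 0.957 rad 162.8
t 5.95 tcp [ 537.3 -131.1  190.3] [-3.139 -0.319  0.21 ] F [-13.2   0.7   9.7] op 0.12 q [-0.35  0.17  2.03  0.27  0.69 -0.74]
[-0.49, 0.13, 0.26] [-0.1, 0.2, -0.0]
[-1.04, 0.13, 0.56] [-0.1, 0.5, -0.0]
[-1.59, 0.13, 0.89] [-0.1, 0.8, -0.0]
[-2.11, 0.13, 1.25] [-0.1, 1.1, -0.0]
[-2.63, 0.13, 1.62] [-0.1, 1.3, -0.0]
[-3.12, 0.13, 2.01] [-0.1, 1.6, -0.0]
[-3.6, 0.13, 2.42] [-0.1, 1.9, -0.0]
[-4.07, 0.13, 2.85] [-0.1, 2.2, -0.0]
```

```bash
cat >> h.py <<'E'
def arc(qs,b=3,l=162): rows([pose(flap(q,0,l),tilt(q),b) for q in qs])
E
python3 -c "
from h import *
where();arc(.96+np.arange(1,9)*.04)"
```

```text
grasp local [-111.8    1.2  208.3] q 0.957 rad 162.8
t 5.95 tcp [ 537.3 -131.1  190.3] [-3.139 -0.319  0.21 ] F [-13.2   0.7   9.7] op 0.12 q [-0.35  0.17  2.03  0.27  0.69 -0.74]
[-0.58, 0.12, 0.08] [-0.1, 0.2, -0.0]
[-1.14, 0.13, 0.39] [-0.1, 0.5, -0.0]
[-1.69, 0.13, 0.72] [-0.1, 0.8, -0.0]
[-2.23, 0.13, 1.08] [-0.1, 1.1, -0.0]
[-2.75, 0.13, 1.46] [-0.1, 1.3, -0.0]
[-3.25, 0.13, 1.85] [-0.1, 1.6, -0.0]
[-3.74, 0.13, 2.27] [-0.1, 1.9, -0.0]
[-4.21, 0.13, 2.71] [-0.1, 2.2, -0.0]
```

{"name": "apply_moves", "arguments": {
  "targets": [
    [[-1,-0.58,0,0.1,0,0.2,0],[-1,-1.14,0,0.39,0,0.5,0],[-1,-1.69,0,0.72,0,0.8,0],[-1,-2.23,0,1.08,0,1.1,0],[-1,-2.75,0,1.46,0,1.3,0],[-1,-3.25,0,1.85,0,1.6,0],[-1,-3.74,0,2.27,0,1.9,0],[-1,-4.21,0,2.71,0,2.2,0]]
  ]
}}

```text
clock: 6.75
eef_pos: [506.9, -137.3, 150.9]
tcp_rot: [-3.139, -0.358, 0.21]
contact_force: [6.6, 4.9, -6.4]
opening: 0.122
```

```bash
python3 -c "
from h import *
where();arc(1.28+np.arange(1,9)*.04)"
```

```text
grasp local [-143.6    1.5  168.7] q 1.269 rad 163.7
t 6.75 tcp [ 506.9 -137.3  150.9] [-3.139 -0.358  0.21 ] F [ 6.6  4.9 -6.4] op 0.122 q [-0.4   0.18  2.14  0.4   0.56 -0.92]
[-0.49, 0.15, 0.38] [-0.1, 0.2, -0.0]
[-0.94, 0.15, 0.84] [-0.1, 0.5, -0.0]
[-1.38, 0.15, 1.31] [-0.1, 0.7, -0.0]
[-1.79, 0.16, 1.8] [-0.1, 1.0, -0.0]
[-2.18, 0.16, 2.31] [-0.1, 1.3, -0.0]
[-2.56, 0.16, 2.83] [-0.1, 1.6, -0.0]
[-2.91, 0.16, 3.37] [-0.1, 1.8, -0.0]
[-3.24, 0.16, 3.93] [-0.1, 2.1, -0.0]
```

{"name": "apply_moves", "arguments": {
  "targets": [
    [[-1,-0.42,0,0.4,0,0.2,0],[-1,-0.86,0,0.88,0,0.5,0],[-1,-1.3,0,1.36,0,0.7,0],[-1,-1.7,0,1.86,0,1.0,0],[-1,-2.1,0,2.36,0,1.3,0],[-1,-2.47,0,2.87,0,1.6,0],[-1,-2.82,0,3.4,0,1.8,0]]
  ]
}}

```text
clock: 7.45
eef_pos: [492.3, -140.4, 108.6]
tcp_rot: [-3.139, -0.39, 0.21]
contact_force: [3.5, 4.1, -2.4]
opening: 0.119
```

```bash
python3 -c "
from h import *
where();arc([1.58,1.6,1.62,1.64],3,161)"
```

```text
grasp local [-159.     1.5  126.2] q 1.547 rad 163.1
t 7.45 tcp [ 492.3 -140.4  108.6] [-3.139 -0.39   0.21 ] F [ 3.5  4.1 -2.4] op 0.119 q [-0.44  0.24  2.22  0.58  0.43 -1.15]
[-0.12, 0.16, 0.26] [-0.1, 0.2, -0.1]
[-0.29, 0.16, 0.53] [-0.1, 0.3, -0.1]
[-0.46, 0.16, 0.8] [-0.1, 0.5, -0.1]
[-0.62, 0.16, 1.08] [-0.1, 0.6, -0.1]
```

{"name": "apply_moves", "arguments": {
  "targets": [
    [[-1,-0.1,0,0.15,0,0,0],[-1,-0.15,0,0.3,0,0,0],[-1,-0.25,0,0.45,0,0,0],[-1,-0.32,0,0.6,0,0,0],[-1,-0.4,0,0.7,0,0,0],[-1,-0.4,0,0.7,0,0,0]]
  ]
}}

```text
clock: 8.05
eef_pos: [492.4, -140.9, 103.4]
tcp_rot: [-3.14, -0.394, 0.21]
contact_force: [-18.3, 4.6, 41.0]
opening: 0.118
```

```bash
python3 -c "
from h import *
where();arc([1.6,1.62,1.64],3,161)"
```

```text
grasp local [-159.1    1.1  121. ] q 1.579 rad 162.1
t 8.05 tcp [ 492.4 -140.9  103.4] [-3.14  -0.394  0.21 ] F [-18.3   4.6  41. ] op 0.118 q [-0.44  0.25  2.22  0.61  0.42 -1.18]
[-0.1, 0.11, 0.05] [-0.1, 0.1, -0.0]
[-0.26, 0.11, 0.32] [-0.1, 0.2, -0.0]
[-0.42, 0.11, 0.6] [-0.1, 0.4, -0.0]
```

```bash
python3 -c "
from h import *
for n in('side','scene'):
    f=r.grab_frame(n);overlay(f,n+'1',1.6)
a=cv2.imread('pics/side1.png')[210:340,280:440];b=cv2.imread('pics/scene1.png')[180:310,210:370]
cv2.imwrite('pics/z2.png',np.hstack([cv2.resize(x,None,fx=2.5,fy=2.5,interpolation=cv2.INTER_CUBIC) for x in(a,b)]))
print(r.sense()['contact_force'])"
```

```text
[-19.22286846   4.19639803  41.97425584]
```

View pics/z2.png

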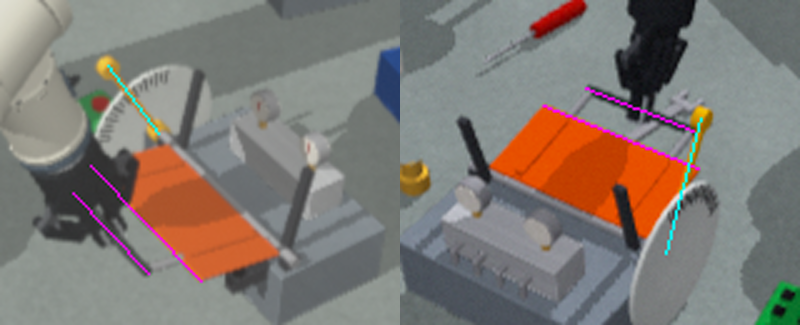

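Both views show the flap coinciding with the 1.6 rad overlay. With the 41 N stop reaction, that puts it on its stops, and the pointer has not moved. Now I'll raise it.

```bash
python3 -c "
from h import *
arc(1.6-np.arange(1,9)*.04,3,161)"
```

```text
t 8.15 tcp [ 492.4 -140.9  103.4] [-3.14  -0.394  0.21 ] F [-19.2   4.2  42. ] op 0.121 q [-0.44  0.25  2.22  0.61  0.42 -1.18]
[0.25, 0.11, -0.49] [-0.1, -0.2, -0.0]
[0.62, 0.11, -1.01] [-0.1, -0.5, -0.0]
[1.01, 0.11, -1.52] [-0.1, -0.7, -0.0]
[1.42, 0.11, -2.01] [-0.1, -1.0, -0.0]
[1.84, 0.1, -2.48] [-0.1, -1.3, -0.0]
[2.29, 0.1, -2.94] [-0.1, -1.6, -0.0]
[2.76, 0.1, -3.38] [-0.1, -1.8, -0.0]
[3.24, 0.1, -3.79] [-0.1, -2.1, -0.0]
```

{"name": "apply_moves", "arguments": {
  "targets": [
    [[-1,0.25,0,-0.49,0,-0.2,0],[-1,0.62,0,-1.01,0,-0.5,0],[-1,1.01,0,-1.52,0,-0.7,0],[-1,1.42,0,-2.01,0,-1,0],[-1,1.84,0,-2.48,0,-1.3,0],[-1,2.29,0,-2.94,0,-1.6,0],[-1,2.76,0,-3.38,0,-1.8,0],[-1,3.24,0,-3.79,0,-2.1,0]]
  ]
}}

```text
clock: 8.95
eef_pos: [506.3, -137.8, 150.5]
tcp_rot: [-3.14, -0.354, 0.211]
contact_force: [-6.3, -4.5, -3.0]
opening: 0.123
```

```bash
python3 -c "
from h import *
where();arc(1.28-np.arange(1,9)*.04,3,161)"
```

```text
grasp local [-144.2    1.1  168.3] q 1.273 rad 164.1
t 8.95 tcp [ 506.3 -137.8  150.5] [-3.14  -0.354  0.211] F [-6.3 -4.5 -3. ] op 0.123 q [-0.4   0.18  2.14  0.39  0.56 -0.91]
[0.61, 0.12, -0.42] [-0.1, -0.1, 0.0]
[1.11, 0.12, -0.81] [-0.1, -0.4, 0.0]
[1.62, 0.12, -1.19] [-0.1, -0.7, 0.0]
[2.15, 0.12, -1.55] [-0.1, -1.0, 0.0]
[2.69, 0.12, -1.88] [-0.1, -1.2, 0.0]
[3.25, 0.12, -2.19] [-0.1, -1.5, 0.0]
[3.82, 0.11, -2.48] [-0.1, -1.8, 0.0]
[4.39, 0.11, -2.75] [-0.1, -2.1, 0.0]
```

{"name": "apply_moves", "arguments": {
  "targets": [
    [[-1,0.55,0,-0.44,0,-0.1,0],[-1,1.05,0,-0.85,0,-0.4,0],[-1,1.56,0,-1.23,0,-0.7,0],[-1,2.1,0,-1.6,0,-1,0],[-1,2.64,0,-1.93,0,-1.2,0],[-1,3.2,0,-2.24,0,-1.5,0],[-1,3.77,0,-2.53,0,-1.8,0],[-1,4.34,0,-2.8,0,-2.1,0]]
  ]
}}

```text
clock: 9.75
eef_pos: [535.0, -131.9, 192.1]
tcp_rot: [-3.14, -0.314, 0.211]
contact_force: [-14.1, -5.3, 6.9]
opening: 0.123
```

```bash
python3 -c "
from h import *
where();arc(.96-np.arange(1,7)*.03,3,161)"
```

```text
grasp local [-114.1    1.   210.1] q 0.96 rad 165.7
t 9.75 tcp [ 535.  -131.9  192.1] [-3.14  -0.314  0.211] F [-14.1  -5.3   6.9] op 0.123 q [-0.35  0.16  2.03  0.26  0.69 -0.74]
[0.64, 0.1, -0.08] [-0.1, 0.0, 0.0]
[1.08, 0.1, -0.26] [-0.1, -0.2, 0.0]
[1.52, 0.1, -0.44] [-0.1, -0.4, 0.0]
[1.97, 0.1, -0.6] [-0.1, -0.6, 0.0]
[2.43, 0.1, -0.75] [-0.1, -0.8, 0.0]
[2.88, 0.1, -0.88] [-0.1, -1.0, 0.0]
```

{"name": "apply_moves", "arguments": {
  "targets": [
    [[-1,0.56,0,-0.22,0,0,0],[-1,1.02,0,-0.4,0,-0.2,0],[-1,1.46,0,-0.58,0,-0.4,0],[-1,1.91,0,-0.74,0,-0.6,0],[-1,2.37,0,-0.89,0,-0.8,0],[-1,2.82,0,-1.02,0,-1,0],[-1,2.82,0,-1.02,0,-1,0]]
  ]
}}

```text
clock: 10.45
eef_pos: [558.4, -127.0, 211.4]
tcp_rot: [-3.141, -0.297, 0.212]
contact_force: [-6.5, -3.1, 4.8]
opening: 0.118
```

```bash
python3 -c "
from h import *
import pickle
where()
d={}
for n in('side','scene'):
    f=r.grab_frame(n);d[n]=f;save(f,n+'2')
d['wrist']=wrist();save(d['wrist'],'w2')
pickle.dump(d,open('f2.pkl','wb'))
a=cv2.imread('pics/side2.png')[210:330,290:410];b=cv2.imread('pics/scene2.png')[190:310,230:350]
cv2.imwrite('pics/z3.png',np.hstack([cv2.resize(x,(400,400),interpolation=cv2.INTER_CUBIC) for x in(a,b)]))
# yellow head centroid in f0 and f2
print(r.sense()['contact_force'])"
```

```text
grasp local [-89.9   0.8 229.6] q 0.772 rad 166.0
[-6.58014604 -2.26458062  4.74597088]
```

View pics/z3.png

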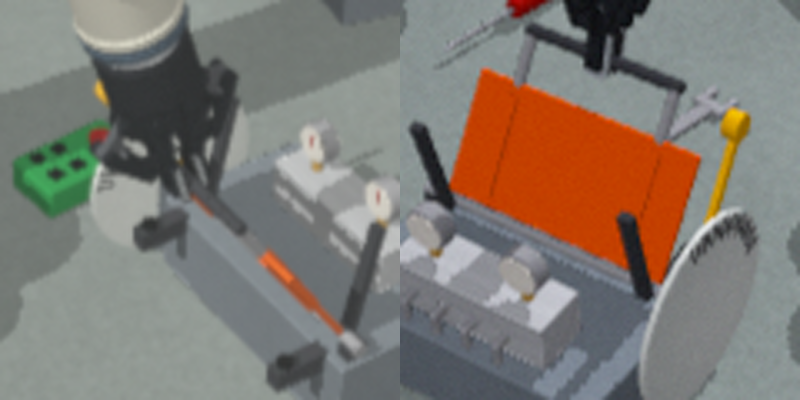

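View pics/w2.png

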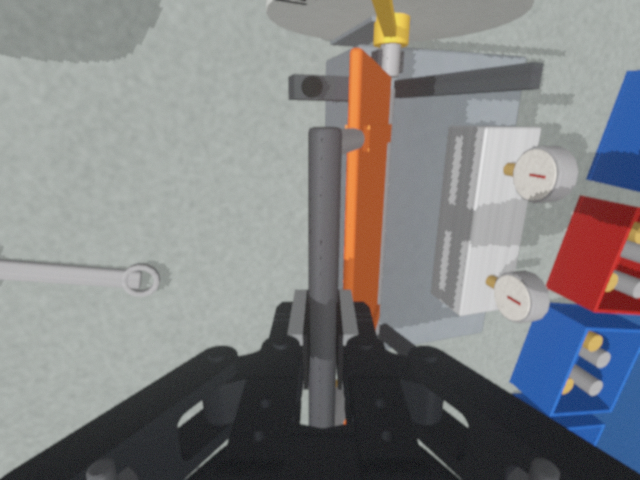

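The scene view shows the bar ends at zoom (528,31) and (685,88) with the pointer head at (736,123). In the side view the gripper hides the head. The wrist view shows the bar held between the pads with its left end near (325,133). Next I'll fit the flap and pointer angles separately.

```bash
cat > ang.py <<'E'
from h import *
import pickle
d0=pickle.load(open('f0.pkl','rb'));d2=pickle.load(open('f2.pkl','rb'));w1=pickle.load(open('w1.pkl','rb'))
def head(f,x):  # centroid of yellow within 7 px window round projection
    u,v=np.round(proj(f,x)).astype(int);w=9
    h=cv2.cvtColor(f['pixels'][v-w:v+w+1,u-w:u+w+1],cv2.COLOR_RGB2HSV)
    m=cv2.inRange(h,(18,150,90),(32,255,255));k=cv2.morphologyEx(m,cv2.MORPH_OPEN,cv2.getStructuringElement(cv2.MORPH_ELLIPSE,(5,5)))
    y,x=np.nonzero(k);return np.array([u-w+x.mean(),v-w+y.mean()]),len(x)
tip=stand(p,flap(p[3],134,150))
for nm,f in(('scene0',d0['scene']),('side0',d0['side']),('scene2',d2['scene'])):
    m,n=head(f,tip)
    e=lambda q:proj(f,stand(p,flap(q,134,150)))-m
    s=least_squares(lambda q:e(q[0]),[.7]);J=np.linalg.norm(e(.71)-e(.70))*100
    print(nm,m.round(2),n,'q',s.x.round(4),'res',s.fun.round(2),'px/rad',J.round(0))
Z=lambda u,v:(np.array([u-400,v])+.5)/(10/3)-.5+[230,190]
S=d2['scene'];W=d2['wrist']
M=[('bar r',S,Z(528,31),(-75,160)),('bar l',S,Z(685,88),(75,160)),('pan r',S,Z(483,69),(-108,115)),('pan l',S,Z(700,156),(108,115)),('W bar l',W,np.array([325,133.]),(75,160)),('head0',d0['scene'],Z(736,123),None)]
for n,f,m,a in M:
    y,l=a or (134,150)
    s=least_squares(lambda q:proj(f,stand(p,flap(q[0],y,l)))-m,[.75]);J=np.linalg.norm(s.jac)
    print(n,'q',s.x.round(4),'res',s.fun.round(2),'px/rad',J.round(0))
E
python3 ang.py
```

```text
scene0 [330.13 227.33] 63 q [0.6977] res [-0.01 -0.03] px/rad 27.0
side0 [322.6  236.62] 50 q [0.7129] res [-0.12 -0.13] px/rad 53.0
scene2 [330.13 227.33] 63 q [0.6977] res [-0.01 -0.03] px/rad 27.0
bar r q [0.7977] res [ 0.05 -0.64] px/rad 31.0
bar l q [0.8282] res [ 0.01 -0.13] px/rad 26.0
pan r q [0.8144] res [ 0.02 -0.28] px/rad 23.0
pan l q [0.7755] res [-0.02 -0.13] px/rad 20.0
W bar l q [0.7788] res [ 0.02 -2.23] px/rad 454.0
head0 q [0.7158] res [0.14 0.65] px/rad 26.0
```

```bash
python3 - <<'E'
from h import *
import pickle
from ang import d0,d2,w1
h=cv2.cvtColor(w1['pixels'],cv2.COLOR_RGB2HSV);m=cv2.inRange(h,(18,120,60),(32,255,255))
m[80:]=0;m[:, :100]=0;m[:,320:]=0
ys,xs=np.nonzero(m);print('bbox',xs.min(),xs.max(),ys.min(),ys.max())
for c in range(125,305,12):
    y=np.nonzero(m[:,c])[0]
    if len(y):print(c,y.min(),y.max(),len(y),end=' | ')
print()
# model: project head circle/strip centre for q range; strip line mid rows at columns
for q in(.66,.69,.71,.73,.76):
    P=np.array([proj(w1,stand(p,flap(q,134,l))) for l in(0,30,60,90,120,138,150,162)]);print(q,P.round(1).tolist())
# bar centre in w1: dark columns on row 246
g=w1['pixels'].astype(int).sum(2)
for v in(200,246,300):print(v,[int(x) for x in np.nonzero(g[v,300:345]<240)[0][[0,-1]]+300])
for y in(40,0,-35):print(proj(w1,stand(p,flap(0,y,160))).round(1))
cv2.imwrite('pics/w1h.png',cv2.resize(w1['pixels'][0:80,110:310,::-1],None,fx=4,fy=4,interpolation=cv2.INTER_CUBIC))
E
```

```text
scene0 [330.13 227.33] 63 q [0.6977] res [-0.01 -0.03] px/rad 27.0
side0 [322.6  236.62] 50 q [0.7129] res [-0.12 -0.13] px/rad 53.0
scene2 [330.13 227.33] 63 q [0.6977] res [-0.01 -0.03] px/rad 27.0
bar r q [0.7977] res [ 0.05 -0.64] px/rad 31.0
bar l q [0.8282] res [ 0.01 -0.13] px/rad 26.0
pan r q [0.8144] res [ 0.02 -0.28] px/rad 23.0
pan l q [0.7755] res [-0.02 -0.13] px/rad 20.0
W bar l q [0.7788] res [ 0.02 -2.23] px/rad 454.0
head0 q [0.7158] res [0.14 0.65] px/rad 26.0
bbox 124 302 7 63
125 10 19 10 | 137 8 39 32 | 149 9 40 32 | 161 12 40 29 | 173 22 33 12 | 185 25 36 12 | 197 29 39 11 | 209 31 41 11 | 221 34 44 11 | 233 38 47 10 | 245 41 50 10 | 257 44 52 9 | 269 47 55 9 | 281 42 63 22 | 293 42 62 21 | 
0.66 [[287.9, 56.3], [269.8, 51.4], [248.5, 45.7], [223.2, 38.9], [192.6, 30.7], [170.9, 24.8], [154.7, 20.5], [136.9, 15.7]]
0.69 [[287.9, 56.3], [268.9, 51.5], [246.7, 45.9], [220.4, 39.3], [188.6, 31.3], [166.2, 25.6], [149.5, 21.4], [131.2, 16.8]]
0.71 [[287.9, 56.3], [268.4, 51.6], [245.6, 46.1], [218.6, 39.5], [186.0, 31.7], [163.2, 26.1], [146.2, 22.0], [127.6, 17.5]]
0.73 [[287.9, 56.3], [267.8, 51.6], [244.4, 46.2], [216.8, 39.8], [183.6, 32.1], [160.3, 26.7], [143.0, 22.6], [124.1, 18.3]]
0.76 [[287.9, 56.3], [267.0, 51.7], [242.8, 46.4], [214.2, 40.2], [180.0, 32.7], [156.1, 27.5], [138.5, 23.6], [119.2, 19.4]]
200 [330, 332]
246 [328, 331]
300 [329, 330]
[322.2 184.8]
[322.5 246.6]
[322.7 295.6]
```

View pics/w1h.png

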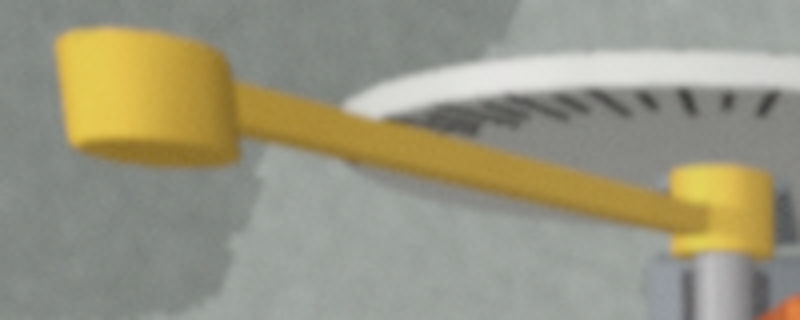

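The pointer is about 0.71 in every view, and the flap is now at about 0.78. I'll refine the pointer reading with the head's silhouette and plan the last step.

```bash
cat >> h.py <<'E'
def flapq():
    s=r.sense();R=Ro.from_euler('xyz',s['tcp_rot'])
    def g(d):
        G=R.apply([0,0,-19+d])+s['eef_pos'];return Ro.from_euler('z',-p[2]).apply(G-[p[0],p[1],0])
    d=least_squares(lambda d:np.hypot(g(d[0])[0],g(d[0])[2]-90)-160,[3.]).x[0]
    q=np.arctan2(-g(d)[0],g(d)[2]-90)+.2;print('slide',round(d,1),'flap q',round(float(q),4));return q,d
E
python3 - <<'E'
from h import *
import pickle
w1=pickle.load(open('w1.pkl','rb'))
def sil(q,y,l,rad):
    c=flap(q,y,l);a=np.linspace(0,6.28,90)
    P=np.array([proj(w1,stand(p,c+rad*np.array([np.cos(t),0,np.sin(t)]))) for t in a]);return P[:,0].min(),P[:,0].max(),P[:,1].mean()
for q in(.69,.71,.73):
    print(q,[np.round(sil(q,y,150,12),1) for y in(124,134,144)])
q,d=flapq();b=19-0
rows([pose(flap(x,0,160),tilt(x),d) for x in(.76,.74,.72,.711,.70)])
E
```

```text
0.69 [array([129.8, 173.3,  40. ]), array([126.9, 171.1,  21.3]), array([124. , 168.9,   1.9])]
0.71 [array([126.5, 169.9,  40.5]), array([123.7, 167.7,  21.9]), array([120.7, 165.5,   2.7])]
0.73 [array([123.5, 166.7,  41. ]), array([120.5, 164.5,  22.5]), array([117.6, 162.2,   3.5])]
slide 6.3 flap q 0.7856
t 10.6 tcp [ 558.  -127.1  211.2] [-3.141 -0.297  0.212] F [-6.6 -2.3  4.7] op 0.119 q [-0.32  0.17  1.96  0.22  0.76 -0.67]
[0.39, 0.08, -0.11] [-0.1, -0.1, 0.1]
[0.7, 0.08, -0.19] [-0.1, -0.3, 0.1]
[1.01, 0.08, -0.27] [-0.1, -0.4, 0.1]
[1.15, 0.08, -0.3] [-0.1, -0.5, 0.1]
[1.32, 0.08, -0.33] [-0.1, -0.6, 0.1]
```

{"name": "apply_moves", "arguments": {
  "targets": [
    [[-1,0.35,0,-0.1,0,-0.1,0],[-1,0.65,0,-0.18,0,-0.3,0],[-1,0.95,0,-0.26,0,-0.4,0],[-1,1.15,0,-0.3,0,-0.5,0],[-1,1.15,0,-0.3,0,-0.5,0],[-1,1.15,0,-0.3,0,-0.5,0]]
  ]
}}

```text
clock: 11.2
eef_pos: [568.1, -125.0, 217.8]
tcp_rot: [-3.141, -0.288, 0.212]
contact_force: [-4.0, -2.6, 1.3]
opening: 0.123
```

```bash
python3 - <<'E'
from h import *
q,d=flapq()
rows([pose(flap(x,0,160),tilt(x),d) for x in(.72,.711,.70)])
f=wrist();q,d=flapq()
im=f['pixels'][:,:,::-1].copy()
def L(a,b,c):
    cv2.line(im,*[tuple(int(round(v)) for v in proj(f,stand(p,x))) for x in(a,b)],c,1)
L(flap(q,-75,160),flap(q,75,160),(255,0,255));L(flap(q,-108,115),flap(q,108,115),(255,0,255));L(flap(.711,134,0),flap(.711,134,150),(255,255,0))
s=r.grab_frame('scene');b=s['pixels'][190:310,230:350,::-1]
cv2.imwrite('pics/z4.png',np.hstack([cv2.resize(im[0:240,240:480],(400,400)),cv2.resize(b,(400,400),interpolation=cv2.INTER_CUBIC)]))
cv2.imwrite('pics/w3raw.png',f['pixels'][:,:,::-1])
import pickle;pickle.dump({'s':s,'w':f},open('f3.pkl','wb'))
E
```

```text
slide 6.6 flap q 0.7087
t 11.2 tcp [ 568.1 -125.   217.8] [-3.141 -0.288  0.212] F [-4.  -2.6  1.3] op 0.123 q [-0.3   0.18  1.93  0.2   0.78 -0.64]
[-0.17, 0.08, 0.04] [-0.0, 0.1, 0.1]
[-0.04, 0.08, 0.01] [-0.0, 0.0, 0.1]
[0.14, 0.08, -0.03] [-0.0, -0.1, 0.1]
slide 6.6 flap q 0.709
```

View pics/z4.png

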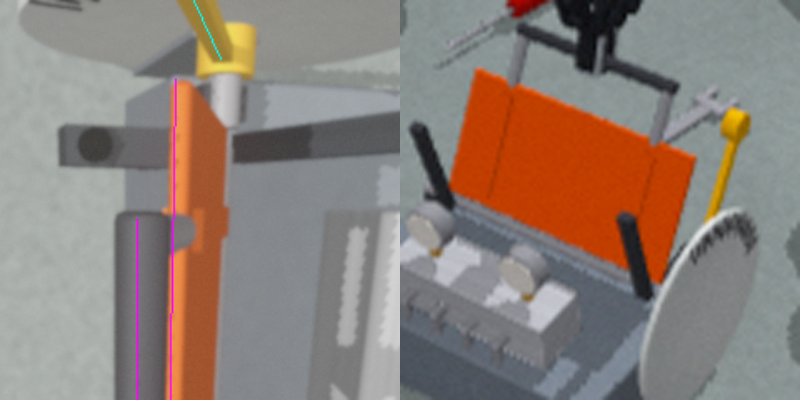

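In the wrist crop, the bar, hub and strip all sit about 2–4 px right of the model. That is one common calibration offset, so the flap (0.709) and pointer (0.71) are in line. In the scene view the pointer head has not moved.

```bash
python3 - <<'E'
from h import *
q,d=flapq();s=r.sense();print(s['qvel'].round(3),s['contact_force'].round(1),s['opening'],s['clock'])
print(r.sign_off())
E
```

```text
slide 6.5 flap q 0.7092
[ 0.002  0.001  0.     0.    -0.001  0.003] [-4.8 -1.7  1.4] 0.11969420943804443 11.3
the job is handed in; nothing more can be done
None
```

The job is handed in at 11.3 s. I gripped the bar at 40 N and led the flap slowly down onto its stops. Then I raised it in line with the pointer, where the gripper still holds it.

- **Stops:** the flap angle from the arm's pose was about 1.59 rad. The stop pushed back with about 42 N upward (46 N in all), and both camera views matched the 1.6 rad overlay.
- **Final alignment:** the flap is at 0.709 rad. The pointer fits at about 0.71 rad, with individual camera readings from 0.698 to 0.716. The scene camera's 0.698 is a weak measurement, so I relied on the side and wrist readings. In the last wrist picture the bar, hub and pointer strip were all shifted 2–4 px from the model, which I took as a shared calibration error.
- **Hold:** the arm was still, and the bar stayed gripped. It sat about 6.5 mm closer to the fingertips than the centre of the grip, after slipping about 3 mm during the lift, and was steady over the last checks.
- **Other things:** the pointer head was at the same pixel position before the grasp and during the raise, and looked unmoved in the last picture. I saw no loose object disturbed, but I did not measure their positions before and after.

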